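# Lay out a turned and carved display set on its board

### The job

Lay out the carved display set on the light wooden board: the dark square plinth in the very middle, squared up with the board, and the little figure standing upright on the middle of the plinth. Put the tall candlestick beside the plinth at the end of the board on whose side the amber glass oil jar stands, and the short candlestick beside it at the opposite end, both in line with the plinth along the board's long middle line, and put the bowl straight in front of the plinth, on the robot's side. Everything stands upright with its whole foot on the board, and at rest, and the jar is left standing where it is.

Things in the scene. Friction and masses are not known exactly. Their poses are not given: they have to be found in the camera images.
- board: Fixed, light-wood rectangular board lying flat on the bench, 220 (x) x 250 (y) x 16 mm thick, bare. Origin: centre of its underside. Its y axis runs along the long way (left-right for the robot), its -x side is the front and faces the robot; it is turned by up to 15 degrees either way. Its top lies 16 mm above the origin.
- plinth: Loose dark-wood square plinth, about 0.1 kg, 40 mm high: a 60 x 60 mm foot 8 mm thick, and above it a plain block 50 x 50 mm with a flat top. Origin: centre of its underside; x and y axes along its sides, z up. Starts upright, turned up to 30 degrees from the robot's axes.
- figure: Loose carved wooden standing figure, about 0.08 kg, 114 mm high: a square base 36 x 36 x 12 mm, a round robed body (28 mm diameter from 35 to 78 mm height), folded hands in front (-x side; looks only), round head, pointed crown. Origin: centre of the base's underside; axes along the base's sides, z up. Starts upright, turned up to 30 degrees.
- tall_stick: Loose turned wooden candlestick, the tall one, about 0.115 kg, 130 mm high: round foot 44 mm diameter, stem 22 mm diameter from 16 to 110 mm height, cup 34 mm diameter and 14 mm high at the top. Origin: centre of the foot's underside; z up. Starts upright.
- short_stick: Loose turned wooden candlestick, the short one, about 0.09 kg, 75 mm high: round foot 44 mm diameter, stem 22 mm diameter from 16 to 55 mm height, cup 34 mm diameter and 14 mm high at the top. Origin: centre of the foot's underside; z up. Starts upright.
- bowl: Loose small turned wooden open bowl, about 0.06 kg, 38 mm high: 56 mm diameter at the rim and nearly straight-sided down to 54 mm at 12 mm height, then narrowing to a 40 mm foot; wall 4 mm. Origin: centre of the foot's underside; z up. Starts upright.
- jar: Closed amber glass jar with a steel cap, 54 mm diameter, 80 mm high, 0.25 kg, standing loose on the bench among the pieces, always clear of the board, well to the robot's left (+y) or right (-y) of it; not part of the set and stays where it is. Origin: centre of its underside; z up.
There are look-alikes about, which are no part of the job. What is shaped like the plinth but blue is not meant.

How it is judged:
By the outcome, as a careful person would: the job done as asked, in the order asked, and still so for the second after the job is handed in, with the robot touching nothing.
It also fails if it takes over 138 s, if anything falls off the work surface, if the arm or the gripper's body presses on something with over 40 N, if the wrist force passes 120 N, or if a joint passes its speed limit or range.

### The arm

A 7-joint arm with a two-finger parallel gripper is mounted at the origin on the work surface. World frame = base frame: x ahead of the robot, y to its left, z up, the work surface at z = 0. Lengths are in m, angles in rad, forces in N, time in s.
With the tool pointing down it reaches from about 0.425 to 0.8 m from the base axis. Payload 8.3 kg.
Tool frame: the origin (TCP) lies on the centre line of the jaws, within the pads' length; the fingertips stand 19 mm ahead of it and the grasp point (between the pads) is the TCP; z points along the fingers, y is the line along which they close (so a half turn about z gives the same grasp; the last joint's range is limited). The gripper opens to 85 mm and grips with 20 to 120 N. Pads are 22 mm wide; open, the fingers measure 114 mm over their backs; the gripper's body (76 mm by 85 mm) begins 54 mm behind the grasp point. The pads swing forward as they close: fully open they stand 13 mm farther back than shut.
Start: joints at [1.273, 0.383, 0.016, 1.37, -0.006, 1.388, -0.046], TCP at [0.145, -0.608, 0.25] pointing down, gripper open.
Joint ranges: [-2.95, 2.95], [-0.25, 2.06], [-1.52, 1.56], [0.18, 2.33], [-1.44, 4.58], [0.02, 2.06], [-3.01, 3.01]. Speed limits (rad/s): [2.39, 2.39, 3.01, 3.01, 3.14, 3.14, 3.14].

### API

Orientations are given as a unit quaternion [x, y, z, w].
In Python, from bench import bot, cams, ticket gives the robot as it stands.
- The arm moves only by the tool arm_command, never from a script. Its argument "increments" is a list of rows, each a list of 7 numbers: the turn, a rotation vector about the tool's x, y, z each as a share of pi rad, from -1 to 1, then the shift along the tool's x, y, z each as a share of 12 cm, from -1 to 1, then the finger opening in mm, from 0 to 85.4. In form: [[wx, wy, wz, x, y, z, jaw], ...]. A call has 1 to 20 rows; each row shifts and turns the commanded pose from where the row before left it, along the tool's axes as they then stand; what a row does not reach is not made up. A row lasts 1/10 s, in which the tool goes at most 50 mm and 8.59 degrees, less where a joint would pass 70% of its speed; a pose out of reach is approached as far as the arm can. A call with a number of a shift or a turn outside -1 to 1 is refused whole. A call with a gripper value outside its range is refused whole. The fingers move at their own pace and stop on an object; "squeeze" is the grip in N (left out, the last holds). Time passes only in rows, so rows that do not move let the fingers close. It gives the time, the measured TCP pose, the force, the opening and the grip force at its end, in the units of the state.
- bot.get_state(): the state, without advancing time (a new reading comes with each control period).
- cams.snapshot(name): name is "scene" or "top" or "wrist"; returns a dict with "pixels" (420x560x3 uint8, red, green, blue), "range_z" (420x560 float32, m along the optical axis (not along the pixel's ray), 0 where there is no reading), "fx", "fy", "cx", "cy" (pixels), "eye" and "attitude" of the camera in the world; the wrist camera has in their place "mount" (4x4, takes a point from camera to tool coordinates, whose origin is the TCP and whose axes are the flange's). Camera axes: x right, y up, looking along -z (the intrinsics and any distortion apply to the point x, -y, -z); pixel columns grow to the right and rows downward; lengths in m; the calibration is good to about 2 mm. A picture is of the moment at which its call begins: read the wrist's pose just before it.
- ticket.job_done(): hands the job in; it is judged then, once.
The state is a dict: "clock": time; "qpos": joint angles; "qd": joint speeds; "tau": joint torques, N m; "eef_pos": TCP position; "tcp_rot": TCP orientation; "force": force on the tool from outside, world axes, zero at the start; "wrist_torque": the same for the moment, N m; "finger_gap": finger opening in m; "finger_force": force on a finger pad.
Only numpy, scipy, OpenCV 4.12 (cv2) and the standard library are available. Lean on these libraries where they do the work, as an engineer would, in place of code of your own. Each camera call takes 0.05 s, during which the arm holds its last target. There are 200 camera calls.

## Working session

There is one attempt and no reset: what is moved stays moved. The work goes in short steps, Python scripts to look and compute and a tool call to move; the robot and the scene stay as the last step left them, time stands still between calls to the robot, and variables do not carry over. Pictures are saved under pics/ and viewed, at most 14 in all, crops included, and the job is handed in when it is done.

Besides the shell and the picture viewer there is one more tool, called after "Request:" as name(argument=value, ...), one argument or row to a line, values as JSON. arm_command: Moves the arm, as the interface text tells. Shift numbers are shares of 12 cm and turn numbers shares of pi rad, none past 1 either way. Its arguments: {"type":"object","properties":{"increments":{"type":"array"},"squeeze":{"type":"number"}},"required":["increments"]}

```bash
mkdir -p pics; ls; cat > h.py <<'E'
import numpy as np, cv2
from scipy.spatial.transform import Rotation as R
from bench import bot, cams, ticket
def snap(n):
    s=bot.get_state(); d=cams.snapshot(n)
    if n=="wrist":
        T=np.eye(4);T[:3,:3]=R.from_quat(s["tcp_rot"]).as_matrix();T[:3,3]=s["eef_pos"]
        d["T"]=T@np.array(d["mount"])
    else:
        T=np.eye(4);a=np.array(d["attitude"]);T[:3,:3]=a if a.shape==(3,3) else R.from_quat(a).as_matrix();T[:3,3]=d["eye"];d["T"]=T
    return d
def cloud(d):
    z=d["range_z"];v,u=np.mgrid[:z.shape[0],:z.shape[1]]
    P=np.stack([(u-d["cx"])/d["fx"]*z,-(v-d["cy"])/d["fy"]*z,-z],-1)
    P=P@d["T"][:3,:3].T+d["T"][:3,3]; P[z==0]=np.nan
    return P
def save(d,f): cv2.imwrite("pics/"+f,d["pixels"][:,:,::-1])
E
python3 - <<'E'
from h import *
for n in("scene","top"):
    d=snap(n);save(d,n+".png");print({k:v for k,v in d.items() if k not in("pixels","range_z")})
    np.savez(n+".npz",P=cloud(d),rgb=d["pixels"])
print(bot.get_state())
E
```

```text
pics
{'fx': 519.5304216771322, 'fy': 519.5304216771322, 'cx': 284.25100053484124, 'cy': 205.47710264847876, 'eye': array([1.49224962, 0.15875096, 0.69077212]), 'attitude': array([0.30020826, 0.37603818, 0.67191496, 0.56302805]), 'T': array([[-0.18574884, -0.5308344 ,  0.82686892,  1.49224962],
       [ 0.98239346, -0.08318942,  0.16728001,  0.15875096],
       [-0.02001124,  0.84338269,  0.53694058,  0.69077212],
       [ 0.        ,  0.        ,  0.        ,  1.        ]])}
{'fx': 527.3567162523775, 'fy': 527.3567162523775, 'cx': 276.92954161447136, 'cy': 214.9805033651446, 'eye': array([ 0.24689153, -0.05866807,  1.45420086]), 'attitude': array([ 0.0557156 , -0.04978448, -0.70032827,  0.70989971]), 'T': array([[ 0.01412364,  0.98877812, -0.1487224 ,  0.24689153],
       [-0.99987321,  0.01287217, -0.00937401, -0.05866807],
       [-0.00735444,  0.14883594,  0.98883455,  1.45420086],
       [ 0.        ,  0.        ,  0.        ,  1.        ]])}
{'clock': 0.1, 'qpos': array([ 1.27308581,  0.3841741 ,  0.01636745,  1.37104966, -0.00631255,
        1.38820812, -0.04650128]), 'qd': array([-1.06500423e-04,  5.96253978e-04,  2.31490486e-06, -8.38375741e-04,
       -5.43227272e-04, -4.61564405e-04,  2.19736659e-04]), 'tau': array([ 3.06849208e-03, -6.29133654e+01,  8.47593024e-01, -3.72759461e+01,
        1.68367656e-02,  1.03575623e-02, -2.81211658e-05]), 'eef_pos': array([ 0.14535844, -0.60742567,  0.24936602]), 'tcp_rot': array([ 9.93111600e-01,  1.17168884e-01, -1.10795435e-04, -8.88421258e-04]), 'force': array([ 0.7156486 , -0.30835204,  0.26444834]), 'wrist_torque': array([ 0.0043377 , -0.01606033,  0.03858895]), 'finger_force': 0.0, 'finger_gap': 0.08568281764798669}
```

View pics/scene.png

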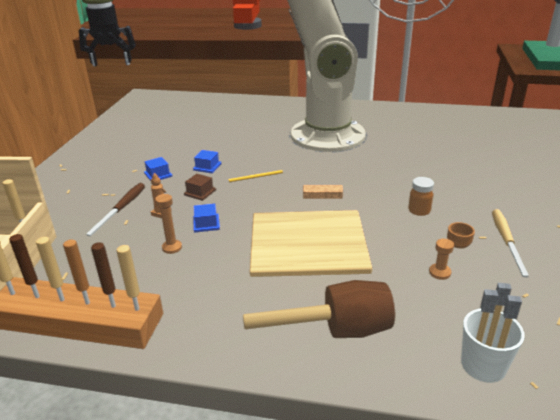

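View pics/top.png

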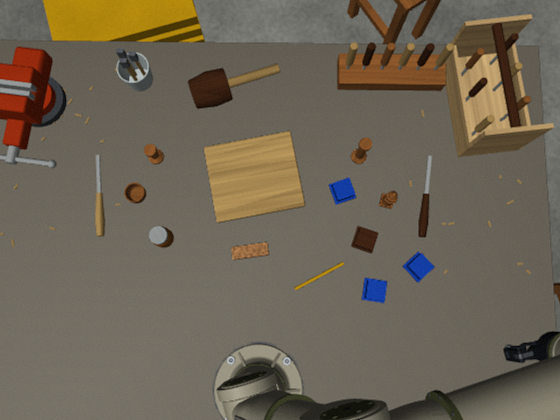

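Top view: the jar is at (160,237), left of the board (+y), so the tall stick (362,150) goes to the +y end and the short stick (153,154) to the -y end. The bowl is at (135,193), the figure at (389,199) and the board at about (254,176). Plinth candidates: (343,190), (375,290) and (419,267) are blue and not meant. (365,239) is dark brown, which fits.

```bash
cat > m.py <<'E'
from h import *
def ray(d,uv,h):
    uv=np.atleast_2d(uv).astype(float)
    r=np.stack([(uv[:,0]-d["cx"])/d["fx"],-(uv[:,1]-d["cy"])/d["fy"],-np.ones(len(uv))],-1)@d["T"][:3,:3].T
    e=d["T"][:3,3]; return e+r*((h-e[2])/r[:,2])[:,None]
E
python3 - <<'E'
from m import *
d=snap("top");P=cloud(d);rgb=d["pixels"];hsv=cv2.cvtColor(rgb,cv2.COLOR_RGB2HSV)
cv2.imwrite("pics/crop.png",cv2.resize(rgb[120:310,320:450,::-1],None,fx=3,fy=3,interpolation=cv2.INTER_CUBIC))
print("bench z",np.nanmedian(P[300:330,120:180,2]),"board z",np.nanmedian(P[165:185,240:265,2]))
z=P[...,2]
# board
m=((hsv[...,1]>70)&(hsv[...,2]>120)).astype(np.uint8); m[:110]=0;m[235:]=0;m[:,:190]=0;m[:,320:]=0
c=max(cv2.findContours(m,0,2)[0],key=cv2.contourArea)
w=ray(d,c[:,0],0.016)[:,:2].astype(np.float32); print("board",cv2.minAreaRect(w*1000))
# clusters by height
for n,(u,v,r) in dict(plinth=(365,239,20),fig=(389,199,17),tall=(362,150,18),short=(153,154,16),bowl=(135,193,16),jar=(160,237,16)).items():
    W=P[v-r:v+r,u-r:u+r].reshape(-1,3); W=W[W[:,2]>0.006]; zt=W[:,2].max()
    T=W[W[:,2]>np.percentile(W[:,2],98)-0.006]
    lo,hi=T.min(0),T.max(0)
    print(n,"zmax",zt.round(4),"top mean",T.mean(0).round(4),"mid",((lo+hi)/2).round(4),"ext",(hi-lo).round(4),len(T), cv2.minAreaRect((T[:,:2]*1000).astype(np.float32)))
E
```

```text
bench z -0.0002465657086065942 board z 0.016052456680021643
board ((573.275390625, 22.739654541015625), (219.58309936523438, 248.68055725097656), 11.607775688171387)
plinth zmax 0.0518 top mean [ 0.4017 -0.2862  0.0426] mid [ 0.4026 -0.2857  0.0459] ext [0.0595 0.0594 0.0116] 171 ((401.2781982421875, -284.87481689453125), (49.069732666015625, 49.96234130859375), 72.06413269042969)
fig zmax 0.115 top mean [ 0.5094 -0.3469  0.1071] mid [ 0.5106 -0.347   0.1087] ext [0.0135 0.0107 0.0126] 20 ((509.73370361328125, -346.51629638671875), (13.395238876342773, 9.93661117553711), 12.1152982711792)
tall zmax 0.1388 top mean [ 0.6375 -0.2705  0.1311] mid [ 0.6377 -0.2714  0.1335] ext [0.0324 0.0313 0.0106] 110 ((638.00634765625, -270.5876770019531), (31.219545364379883, 31.87653923034668), 33.6118278503418)
short zmax 0.0813 top mean [0.6312 0.3022 0.0762] mid [0.6299 0.3024 0.0774] ext [0.0333 0.0322 0.0079] 77 ((630.0758666992188, 302.4434814453125), (32.862449645996094, 31.081754684448242), 29.7708797454834)
bowl zmax 0.0435 top mean [0.5214 0.3474 0.0388] mid [0.5197 0.3488 0.0397] ext [0.0538 0.0535 0.0076] 65 ((519.6253662109375, 348.6977233886719), (54.16836166381836, 52.23411178588867), 5.409361839294434)
jar zmax 0.0865 top mean [0.3994 0.2675 0.0815] mid [0.3975 0.2666 0.0826] ext [0.0453 0.0467 0.0078] 157 ((398.2752990722656, 267.572265625), (44.382564544677734, 44.17401885986328), 47.055686950683594)
```

View pics/crop.png

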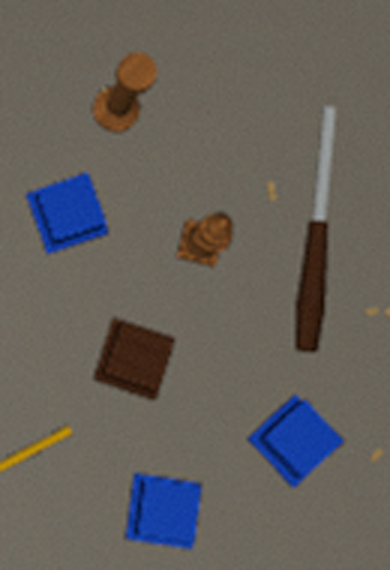

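The crop confirms it: the dark brown plinth at about (365,239), yaw about -18°, and the other three are blue. Board: centre (0.573, 0.023), yaw 11.6°.

```bash
cat > go.py <<'E'
import sys
from h import *
# usage: go.py x y z yaw_deg : rows to reach the target
s=bot.get_state(); M=R.from_quat(s["tcp_rot"]).as_matrix(); p=np.array(s["eef_pos"])
yaw=np.degrees(np.arctan2(M[1,0],M[0,0])); t=np.array(sys.argv[1:5],float)
tilt=M.T@np.array([0,0,-1.])
print("clock %.1f pos %s yaw %.2f tiltvec %s gap %.4f"%(s["clock"],p.round(4),yaw,tilt.round(4),s["finger_gap"]))
dz=yaw-t[3]
a=np.radians(t[3]); X=np.array([np.cos(a),np.sin(a),0]);Y=np.array([np.sin(a),-np.cos(a),0])
d=t[:3]-p; sh=np.array([d@X,d@Y,-d[2]])/0.12
print("turn share %.4f (%.1f deg), then shift share total %s"%(dz/180,dz,sh.round(3)))
E
python3 go.py 0.4013 -0.285 0.12 -18
```

```text
clock 0.1 pos [ 0.1454 -0.6075  0.2495] yaw 13.46 tiltvec [0.     0.0015 1.    ] gap 0.0855
turn share 0.1748 (31.5 deg), then shift share total [ 1.198 -3.215  1.079]
```

Request:
arm_command(
  increments=[
    [0,0,0.035,0,0,0,85],
    [0,0,0.035,0,0,0,85],
    [0,0,0.035,0,0,0,85],
    [0,0,0.035,0,0,0,85],
    [0,0,0.035,0,0,0,85],
    [0,0,0,0.1,-0.268,0.08,85],
    [0,0,0,0.1,-0.268,0.08,85],
    [0,0,0,0.1,-0.268,0.08,85],
    [0,0,0,0.1,-0.268,0.08,85],
    [0,0,0,0.1,-0.268,0.08,85],
    [0,0,0,0.1,-0.268,0.08,85],
    [0,0,0,0.1,-0.268,0.08,85],
    [0,0,0,0.1,-0.268,0.08,85],
    [0,0,0,0.1,-0.268,0.08,85],
    [0,0,0,0.1,-0.268,0.08,85],
    [0,0,0,0.1,-0.268,0.08,85],
    [0,0,0,0.1,-0.268,0.08,85],
    [0,0,0,0,0,0,85],
    [0,0,0,0,0,0,85],
  ],
  squeeze=40,
)

```text
clock: 2.05
eef_pos: [0.402, -0.2847, 0.1347]
tcp_rot: [0.988, -0.156, -0.0, -0.0]
force: [-0.5, -1.4, 0.5]
finger_gap: 0.0851
finger_force: 0.0
```

```bash
python3 - <<'E'
from m import *
d=snap("wrist");P=cloud(d);print(np.array(d["mount"]).round(3).tolist())
save(d,"w1.png"); z=P[...,2]
m=(np.abs(z-0.04)<0.004)&(np.hypot(P[...,0]-.401,P[...,1]+.285)<.045)
print(m.sum(),cv2.minAreaRect((P[m][:,:2]*1000).astype(np.float32)),z[m].mean())
E
python3 go.py 0.4013 -0.285 0.033 -18
```

```text
[[0.001, 0.965, 0.26, 0.066], [1.0, -0.001, -0.0, 0.0], [-0.0, 0.26, -0.965, -0.125], [0.0, 0.0, 0.0, 1.0]]
6337 ((402.2472839355469, -284.91619873046875), (50.108829498291016, 50.41122817993164), 72.001220703125) 0.04077904452087622
clock 2.1 pos [ 0.4015 -0.2859  0.1351] yaw -18.05 tiltvec [ 4.e-04 -2.e-04  1.e+00] gap 0.0852
turn share -0.0003 (-0.0 deg), then shift share total [-0.004 -0.006  0.85 ]
```

View pics/w1.png

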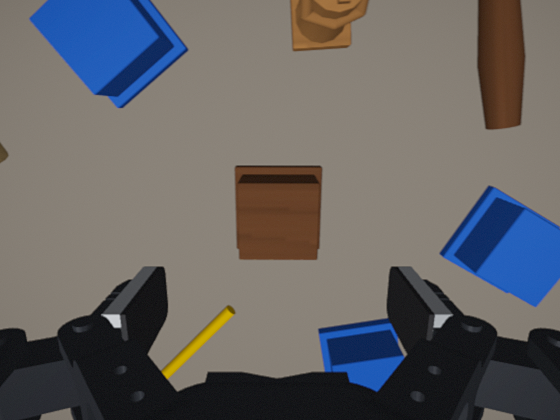

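The wrist view shows the dark plinth square between the jaws, at about (279,212).

Request:
arm_command(
  increments=[
    [0,0,0,0,0,0.2,85],
    [0,0,0,0,0,0.2,85],
    [0,0,0,0,0,0.2,85],
    [0,0,0,0,0,0.15,85],
    [0,0,0,0,0,0.1,85],
    [0,0,0,0,0,0,85],
    [0,0,0,0,0,0,40],
    [0,0,0,0,0,0,40],
    [0,0,0,0,0,0,40],
    [0,0,0,0,0,0,40],
    [0,0,0,0,0,0,40],
    [0,0,0,0,0,0,40],
    [0,0,0,0,0,0,40],
    [0,0,0,0,0,0,40],
  ],
  squeeze=40,
)

```text
clock: 3.5
eef_pos: [0.4027, -0.2862, 0.0344]
tcp_rot: [0.988, -0.157, 0.001, 0.001]
force: [-1.2, 0.3, 7.3]
finger_gap: 0.0491
finger_force: 42.6
```

Request:
arm_command(
  increments=[
    [0,0,0,0,0,-0.1,40],
    [0,0,0,0,0,-0.15,40],
    [0,0,0,0,0,-0.2,40],
    [0,0,-0.033,0,0,0,40],
    [0,0,-0.033,0,0,0,40],
    [0,0,-0.033,0,0,0,40],
    [0,0,-0.033,0,0,0,40],
    [0,0,-0.033,0,0,0,40],
    [0,0,0,0,0,0,40],
    [0,0,0,0,0,0,40],
  ],
)

```text
clock: 4.5
eef_pos: [0.4019, -0.2855, 0.0876]
tcp_rot: [0.995, 0.1, 0.0, 0.0]
force: [-0.0, 1.0, -1.7]
finger_gap: 0.0495
finger_force: 41.7
```

```bash
python3 -c "
from h import *
print(bot.get_state()['qpos'].round(2))"; python3 go.py 0.5733 0.0227 0.09 11.6
```

```text
[ 0.76  0.27 -0.24  1.92  0.08  0.96 -0.88]
clock 4.5 pos [ 0.4019 -0.2855  0.0876] yaw 11.48 tiltvec [-3.e-04 -2.e-04  1.e+00] gap 0.0495
turn share -0.0007 (-0.1 deg), then shift share total [ 1.916 -2.229 -0.02 ]
```

Request:
arm_command(
  increments=[
    [0,0,0,0.174,-0.2026,0,40],
    [0,0,0,0.174,-0.2026,0,40],
    [0,0,0,0.174,-0.2026,0,40],
    [0,0,0,0.174,-0.2026,0,40],
    [0,0,0,0.174,-0.2026,0,40],
    [0,0,0,0.174,-0.2026,0,40],
    [0,0,0,0.174,-0.2026,0,40],
    [0,0,0,0.174,-0.2026,0,40],
    [0,0,0,0.174,-0.2026,0,40],
    [0,0,0,0.174,-0.2026,0,40],
    [0,0,0,0.174,-0.2026,0,40],
    [0,0,0,0,0,0,40],
    [0,0,0,0,0,0,40],
    [0,0,0,0,0,0,40],
  ],
)

```text
clock: 5.9
eef_pos: [0.5724, 0.0216, 0.087]
tcp_rot: [0.995, 0.1, -0.0, 0.0]
force: [0.7, -0.6, -0.5]
finger_gap: 0.0495
finger_force: 41.8
```

```bash
python3 go.py 0.5733 0.0227 0.051 11.6; python3 - <<'E'
from m import *
d=snap("wrist");P=cloud(d);save(d,"w2.png")
z=P[...,2];m=(np.abs(z-0.016)<0.004)
print("board from wrist",m.sum(),cv2.minAreaRect((P[m][:,:2]*1000).astype(np.float32)))
m=(np.abs(z-0.094)<0.006)&(np.hypot(P[...,0]-.573,P[...,1]-.023)<.05);print(m.sum(),cv2.minAreaRect((P[m][:,:2]*1000).astype(np.float32)),z[m].mean())
E
```

```text
clock 5.9 pos [0.5724 0.0216 0.087 ] yaw 11.52 tiltvec [ 8.e-04 -7.e-04  1.e+00] gap 0.0495
turn share -0.0004 (-0.1 deg), then shift share total [ 0.009 -0.008  0.3  ]
board from wrist 121950 ((575.89013671875, 23.82457733154297), (219.74154663085938, 249.4403533935547), 11.711812973022461)
19533 ((571.8386840820312, 21.143680572509766), (51.02259826660156, 76.97120666503906), 11.681864738464355) 0.09345481547799671
```

View pics/w2.png

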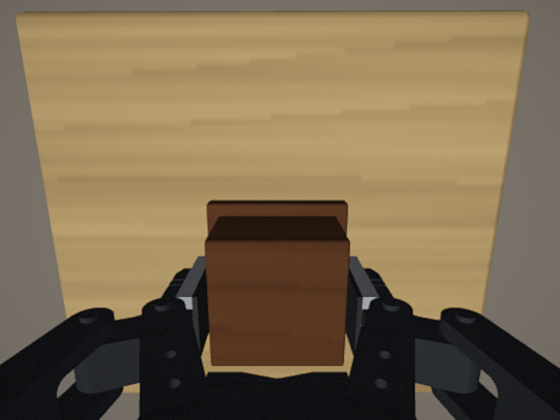

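The wrist view shows the plinth held square over the board, and the board's edges are fully visible. I shift about 3 mm, averaging the two views, and set it down.

Request:
arm_command(
  increments=[
    [0,0,0,0.026,-0.009,0,40],
    [0,0,0,0,0,0.1,40],
    [0,0,0,0,0,0.1,40],
    [0,0,0,0,0,0.05,40],
    [0,0,0,0,0,0.03,40],
    [0,0,0,0,0,0.015,40],
    [0,0,0,0,0,0,40],
    [0,0,0,0,0,0,40],
    [0,0,0,0,0,0,40],
  ],
)

```text
clock: 6.85
eef_pos: [0.576, 0.0246, 0.0522]
tcp_rot: [0.995, 0.102, 0.0, -0.0]
force: [-0.6, 0.7, -0.6]
finger_gap: 0.0492
finger_force: 41.8
```

```bash
python3 go.py 0.5752 0.0233 0.051 11.6
```

```text
clock 6.8 pos [0.576  0.0246 0.0522] yaw 11.66 tiltvec [-8.e-04 -1.e-04  1.e+00] gap 0.0492
turn share 0.0003 (0.1 deg), then shift share total [-0.008  0.009  0.01 ]
```

Request:
arm_command(
  increments=[
    [0,0,0,0,0,0.01,40],
    [0,0,0,0,0,0.005,40],
    [0,0,0,0,0,0,40],
    [0,0,0,0,0,0,40],
  ],
)

```text
clock: 7.25
eef_pos: [0.5758, 0.0245, 0.0504]
tcp_rot: [0.995, 0.102, 0.0, 0.0]
force: [-1.9, -0.6, 5.1]
finger_gap: 0.0496
finger_force: 42.5
```

Request:
arm_command(
  increments=[
    [0,0,0,0,0,0,55],
    [0,0,0,0,0,0,60],
    [0,0,0,0,0,0,75],
    [0,0,0,0,0,0,80],
    [0,0,0,0,0,0,80],
    [0,0,0,0,0,-0.1,80],
    [0,0,0,0,0,-0.2,80],
    [0,0,0,0,0,-0.3,80],
    [0,0,0,0,0,-0.3,80],
    [0,0,0,0,0,-0.2,80],
    [0,0,0,0,0,-0.1,80],
    [0,0,0,0,0,0,80],
    [0,0,0,0,0,0,80],
  ],
)

```text
clock: 8.55
eef_pos: [0.5751, 0.0244, 0.193]
tcp_rot: [0.995, 0.102, -0.001, -0.0]
force: [-1.2, -0.0, -1.0]
finger_gap: 0.0799
finger_force: 0.0
```

```bash
cat > chk.py <<'E'
from m import *
B=np.array([.5746,.0233]);A=np.radians(11.65);BR=np.array([[np.cos(A),np.sin(A)],[-np.sin(A),np.cos(A)]])
for n in("wrist","top"):
    d=snap(n);P=cloud(d);z=P[...,2]
    if n=="wrist": save(d,"wl.png")
    m=(np.abs(z-0.016)<0.004)&(np.hypot(P[...,0]-.574,P[...,1]-.023)<.2)
    print(n,"board",cv2.minAreaRect((P[m][:,:2]*1000).astype(np.float32)))
    m=(np.abs(z-0.056)<0.004)&(np.hypot(P[...,0]-.574,P[...,1]-.023)<.04)
    if m.sum()>20: r=cv2.minAreaRect((P[m][:,:2]*1000).astype(np.float32));print("plinth top",r,z[m].mean())
E
python3 chk.py; python3 go.py 0.5094 -0.3469 0.2 11.6; python3 - <<'E'
from m import *
d=snap("top");hsv=cv2.cvtColor(d["pixels"],cv2.COLOR_RGB2HSV);P=cloud(d)
z=P[...,2];m=(np.hypot(P[...,0]-.509,P[...,1]+.347)<.05)
for lo,hi in((.006,.018),(.035,.08),(.1,.12)):
    k=m&(z>lo)&(z<hi);r=cv2.minAreaRect((P[k][:,:2]*1000).astype(np.float32));print(lo,k.sum(),r,P[k].mean(0))
E
```

```text
wrist board ((537.8634643554688, 16.043624877929688), (296.1562194824219, 249.9863739013672), 11.69139575958252)
plinth top ((575.3031616210938, 24.29334831237793), (50.24736785888672, 50.08808517456055), 11.577583312988281) 0.05684005911767035
top board ((575.0103149414062, 22.89502716064453), (219.54129028320312, 249.74574279785156), 11.601919174194336)
clock 8.7 pos [0.5747 0.0244 0.1921] yaw 11.66 tiltvec [2.9e-03 6.0e-04 1.0e+00] gap 0.0803
turn share 0.0003 (0.1 deg), then shift share total [-1.156  2.921 -0.065]
0.006 86 ((509.90875244140625, -349.23614501953125), (72.89202117919922, 85.75420379638672), 71.34895324707031) [ 0.50453614 -0.34213402  0.01053641]
0.035 71 ((504.4466857910156, -345.9292297363281), (30.622953414916992, 21.82390022277832), 47.83461380004883) [ 0.5021335  -0.34307099  0.06650637]
0.1 27 ((509.8858337402344, -347.1327209472656), (14.780519485473633, 17.23212242126465), 15.4469575881958) [ 0.50975344 -0.34642275  0.10547936]
```

Request:
arm_command(
  increments=[
    [0,0,0,-0.105,0.2655,-0.01,80],
    [0,0,0,-0.105,0.2655,-0.01,80],
    [0,0,0,-0.105,0.2655,-0.01,80],
    [0,0,0,-0.105,0.2655,-0.01,80],
    [0,0,0,-0.105,0.2655,-0.01,80],
    [0,0,0,-0.105,0.2655,-0.01,80],
    [0,0,0,-0.105,0.2655,-0.01,80],
    [0,0,0,-0.105,0.2655,-0.01,80],
    [0,0,0,-0.105,0.2655,-0.01,80],
    [0,0,0,-0.105,0.2655,-0.01,80],
    [0,0,0,-0.105,0.2655,-0.01,80],
    [0,0,0.033,0,0,0,80],
    [0,0,0.033,0,0,0,80],
    [0,0,0.033,0,0,0,80],
    [0,0,0.033,0,0,0,80],
    [0,0,0.033,0,0,0,80],
    [0,0,0,0,0,0,80],
    [0,0,0,0,0,0,80],
  ],
)

```text
clock: 10.5
eef_pos: [0.5105, -0.3465, 0.2062]
tcp_rot: [0.988, -0.155, -0.001, -0.0]
force: [0.6, 0.7, -0.5]
finger_gap: 0.0802
finger_force: 0.0
```

```bash
python3 go.py 0.5098 -0.347 0.066 -18; python3 - <<'E'
from m import *
d=snap("wrist");save(d,"w3.png");P=cloud(d);z=P[...,2]
m=(np.hypot(P[...,0]-.509,P[...,1]+.347)<.05)
for lo,hi in((.010,.015),(.04,.075),(.1,.12)):
    k=m&(z>lo)&(z<hi)
    r=cv2.minAreaRect((P[k][:,:2]*1000).astype(np.float32));print(lo,k.sum(),r,P[k].mean(0))
E
```

```text
clock 10.5 pos [ 0.5105 -0.3465  0.2062] yaw -17.86 tiltvec [1.5e-03 4.0e-04 1.0e+00] gap 0.0802
turn share 0.0008 (0.1 deg), then shift share total [-0.004  0.006  1.168]
0.01 445 ((513.7992553710938, -347.9543762207031), (36.05072021484375, 30.966035842895508), 75.23310852050781) [ 0.52094028 -0.35028252  0.01277296]
0.04 342 ((511.6065368652344, -347.5909423828125), (31.793338775634766, 26.927379608154297), 74.09921264648438) [ 0.51893964 -0.34992252  0.05990667]
0.1 459 ((511.57855224609375, -347.2326965332031), (16.49879264831543, 16.016456604003906), 1.0975698232650757) [ 0.51247081 -0.34776912  0.10536244]
```

View pics/w3.png

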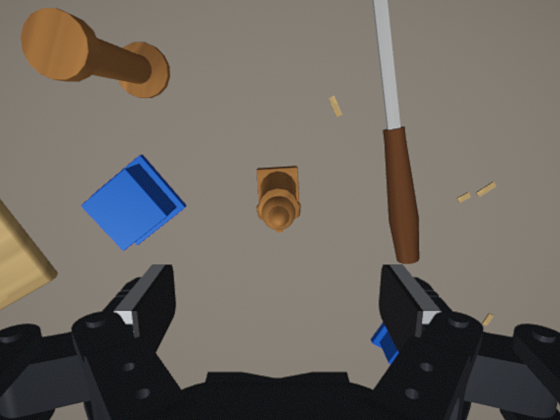

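Wrist view: the figure stands at about (278,200) between the jaws, turned -15°.

Request:
arm_command(
  increments=[
    [0,0,-0.016,0,0,0,80],
    [0,0,0,0.008,0.005,0.2,70],
    [0,0,0,0,0,0.3,70],
    [0,0,0,0,0,0.3,70],
    [0,0,0,0,0,0.2,70],
    [0,0,0,0,0,0.11,70],
    [0,0,0,0,0,0.05,70],
    [0,0,0,0,0,0,70],
    [0,0,0,0,0,0,20],
    [0,0,0,0,0,0,20],
    [0,0,0,0,0,0,20],
    [0,0,0,0,0,0,20],
    [0,0,0,0,0,0,20],
    [0,0,0,0,0,0,20],
    [0,0,0,0,0,0,20],
    [0,0,0,0,0,0,20],
  ],
  squeeze=35,
)

```text
clock: 12.15
eef_pos: [0.5122, -0.3478, 0.0692]
tcp_rot: [0.991, -0.132, 0.001, 0.0]
force: [-0.4, 1.3, 6.1]
finger_gap: 0.0268
finger_force: 34.6
```

Request:
arm_command(
  increments=[
    [0,0,0,0,0,-0.1,20],
    [0,0,0,0,0,-0.2,20],
    [0,0,0,0,0,-0.25,20],
    [0,0,0,0,0,-0.2,20],
    [0,0,-0.03,0,0,-0.05,20],
    [0,0,-0.03,0,0,0,20],
    [0,0,-0.03,0,0,0,20],
    [0,0,-0.03,0,0,0,20],
    [0,0,-0.028,0,0,0,20],
    [0,0,0,0,0,0,20],
    [0,0,0,0,0,0,20],
  ],
)

```text
clock: 13.25
eef_pos: [0.5114, -0.3476, 0.1643]
tcp_rot: [0.995, 0.099, 0.0, 0.0]
force: [0.3, -0.5, -1.9]
finger_gap: 0.027
finger_force: 34.6
```

```bash
python3 go.py 0.575 0.0235 0.17 11.6
```

```text
clock 13.2 pos [ 0.5114 -0.3476  0.1643] yaw 11.32 tiltvec [-2.e-04 -1.e-04  1.e+00] gap 0.0270
turn share -0.0016 (-0.3 deg), then shift share total [ 1.141 -2.923 -0.047]
```

Request:
arm_command(
  increments=[
    [0,0,-0.0016,0,0,0,20],
    [0,0,0,0.1037,-0.2657,0,20],
    [0,0,0,0.1037,-0.2657,0,20],
    [0,0,0,0.1037,-0.2657,0,20],
    [0,0,0,0.1037,-0.2657,0,20],
    [0,0,0,0.1037,-0.2657,0,20],
    [0,0,0,0.1037,-0.2657,0,20],
    [0,0,0,0.1037,-0.2657,0,20],
    [0,0,0,0.1037,-0.2657,0,20],
    [0,0,0,0.1037,-0.2657,0,20],
    [0,0,0,0.1037,-0.2657,0,20],
    [0,0,0,0.1037,-0.2657,0,20],
    [0,0,0,0,0,0,20],
    [0,0,0,0,0,0,20],
    [0,0,0,0,0,0,20],
  ],
)

```text
clock: 14.75
eef_pos: [0.574, 0.0224, 0.1639]
tcp_rot: [0.995, 0.102, -0.0, 0.0]
force: [0.9, 0.1, -0.5]
finger_gap: 0.0268
finger_force: 34.8
```

```bash
python3 go.py 0.575 0.0235 0.128 11.6; python3 - <<'E'
from m import *
d=snap("wrist");save(d,"w4.png");P=cloud(d);z=P[...,2]
m=(np.hypot(P[...,0]-.575,P[...,1]-.0235)<.06)
for lo,hi in((.053,.060),(.103,.112),(.2,.22)):
    k=m&(z>lo)&(z<hi)
    r=cv2.minAreaRect((P[k][:,:2]*1000).astype(np.float32));print(lo,k.sum(),r,P[k].mean(0))
E
```

```text
clock 14.8 pos [0.574  0.0224 0.1639] yaw 11.65 tiltvec [ 3.e-04 -8.e-04  1.e+00] gap 0.0268
turn share 0.0003 (0.1 deg), then shift share total [ 0.01  -0.007  0.299]
0.053 2741 ((575.6375122070312, 24.288108825683594), (49.50590896606445, 50.014312744140625), 11.88670539855957) [0.58732191 0.02841597 0.05680777]
0.103 1378 ((576.2259521484375, 23.015806198120117), (29.984724044799805, 35.980201721191406), 11.506973266601562) [0.58414312 0.02464003 0.10749526]
0.2 21207 ((577.36865234375, 23.03036117553711), (30.912391662597656, 114.8958969116211), 12.084470748901367) [0.58014431 0.02348478 0.20913592]
```

View pics/w4.png

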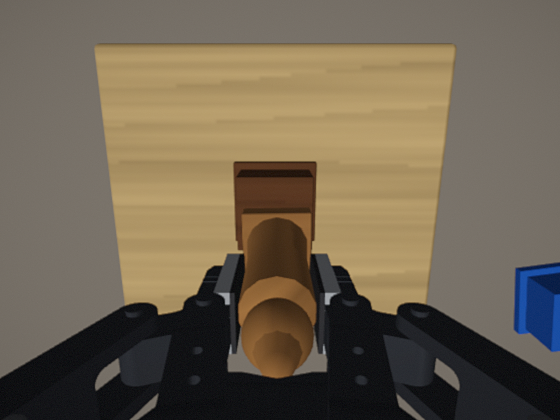

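The figure is held upright over the plinth (about (277,280)) and needs a shift of about 2 mm.

Request:
arm_command(
  increments=[
    [0,0,0,0.019,-0.011,0,20],
    [0,0,0,0,0,0.1,20],
    [0,0,0,0,0,0.1,20],
    [0,0,0,0,0,0.06,20],
    [0,0,0,0,0,0.03,20],
    [0,0,0,0,0,0.015,20],
    [0,0,0,0,0,0.005,20],
    [0,0,0,0,0,0,20],
    [0,0,0,0,0,0,20],
    [0,0,0,0,0,0,20],
  ],
)

```text
clock: 15.8
eef_pos: [0.5761, 0.0255, 0.1271]
tcp_rot: [0.995, 0.102, 0.0, 0.0]
force: [0.0, 0.2, -1.3]
finger_gap: 0.0268
finger_force: 34.7
```

```bash
python3 go.py 0.575 0.0235 0.125 11.6
```

```text
clock 15.8 pos [0.5761 0.0255 0.1271] yaw 11.76 tiltvec [-6.e-04 -1.e-04  1.e+00] gap 0.0268
turn share 0.0009 (0.2 deg), then shift share total [-0.013  0.015  0.017]
```

Lowering in small steps until contact.

Request:
arm_command(
  increments=[
    [0,0,0,0,0,0.008,20],
    [0,0,0,0,0,0.006,20],
    [0,0,0,0,0,0.004,20],
    [0,0,0,0,0,0,20],
    [0,0,0,0,0,0,20],
  ],
)

```text
clock: 16.3
eef_pos: [0.5762, 0.0255, 0.1253]
tcp_rot: [0.995, 0.103, 0.0, 0.0]
force: [-1.7, -0.3, 5.5]
finger_gap: 0.0267
finger_force: 35.3
```

Request:
arm_command(
  increments=[
    [0,0,0,0,0,0,30],
    [0,0,0,0,0,0,36],
    [0,0,0,0,0,0,45],
    [0,0,0,0,0,0,60],
    [0,0,0,0,0,0,60],
    [0,0,0,0,0,-0.1,60],
    [0,0,0,0,0,-0.2,60],
    [0,0,0,0,0,-0.3,60],
    [0,0,0,0,0,-0.3,60],
    [0,0,0,0,0,-0.2,60],
    [0,0,0,0,0,-0.1,60],
    [0,0,0,0,0,0,60],
    [0,0,0,0,0,0,60],
  ],
)

```text
clock: 17.6
eef_pos: [0.5755, 0.0254, 0.2676]
tcp_rot: [0.995, 0.102, -0.001, -0.0]
force: [0.0, -0.5, -1.3]
finger_gap: 0.0597
finger_force: 0.0
```

```bash
python3 go.py 0.638 -0.271 0.25 11.6; python3 - <<'E'
from m import *
d=snap("wrist");P=cloud(d);z=P[...,2]
m=(np.hypot(P[...,0]-.575,P[...,1]-.0235)<.06)
for lo,hi in((.053,.060),(.066,.07),(.160,.172)):
    k=m&(z>lo)&(z<hi)
    r=cv2.minAreaRect((P[k][:,:2]*1000).astype(np.float32));print(lo,k.sum(),r,P[k].mean(0))
d=snap("top");P=cloud(d);z=P[...,2]
for n,c,lo,hi in (("fig",(.575,.0235),.155,.175),("tall",(.638,-.271),.125,.14)):
    k=(np.hypot(P[...,0]-c[0],P[...,1]-c[1])<.04)&(z>lo)&(z<hi);print(n,k.sum(),P[k].mean(0) if k.any() else 0)
E
```

```text
clock 17.6 pos [0.5755 0.0254 0.2676] yaw 11.76 tiltvec [1.2e-03 2.0e-04 1.0e+00] gap 0.0597
turn share 0.0009 (0.2 deg), then shift share total [0.013 2.524 0.146]
0.053 1030 ((575.5408935546875, 24.39032554626465), (49.13809585571289, 49.975772857666016), 11.779251098632812) [0.58331868 0.02422771 0.05685374]
0.066 402 ((577.8654174804688, 26.18952751159668), (30.480655670166016, 35.68736267089844), 12.585954666137695) [0.58509417 0.02708418 0.06867599]
0.16 241 ((575.21875, 25.531461715698242), (10.779546737670898, 11.743517875671387), 14.898710250854492) [0.57618498 0.02555991 0.16437146]
fig 0 0
tall 132 [ 0.63737491 -0.27118682  0.12976622]
```

Request:
arm_command(
  increments=[
    [0,0,0,0.001,0.2524,0.005,60],
    [0,0,0,0.001,0.2524,0.005,60],
    [0,0,0,0.001,0.2524,0.005,60],
    [0,0,0,0.001,0.2524,0.005,60],
    [0,0,0,0.001,0.2524,0.005,60],
    [0,0,0,0.001,0.2524,0.005,60],
    [0,0,0,0.001,0.2524,0.005,60],
    [0,0,0,0.001,0.2524,0.005,60],
    [0,0,0,0.001,0.2524,0.005,60],
    [0,0,0,0.001,0.2524,0.005,60],
    [0,0,0,0,0,0,60],
    [0,0,0,0,0,0,60],
  ],
)

```text
clock: 18.9
eef_pos: [0.6383, -0.2714, 0.2603]
tcp_rot: [0.995, 0.102, -0.001, -0.001]
force: [-0.1, 1.2, 0.7]
finger_gap: 0.0601
finger_force: 0.0
```

```bash
python3 - <<'E'
from m import *
d=snap("wrist");P=cloud(d);z=P[...,2]
k=(np.hypot(P[...,0]-.638,P[...,1]+.271)<.04)&(z>.12)&(z<.14)
r=cv2.minEnclosingCircle((P[k][:,:2]*1000).astype(np.float32));print(k.sum(),r,P[k].mean(0))
E
python3 go.py 0.638 -0.271 0.123 11.6
```

```text
1787 ((638.8514404296875, -270.4211730957031), 16.985837936401367) [ 0.63990265 -0.27029571  0.13049309]
clock 18.9 pos [ 0.6386 -0.2701  0.261 ] yaw 11.79 tiltvec [0.0016 0.0021 1.    ] gap 0.0600
turn share 0.0010 (0.2 deg), then shift share total [-0.007  0.007  1.15 ]
```

Request:
arm_command(
  increments=[
    [0,0,0,0,0,0.2,60],
    [0,0,0,0,0,0.3,60],
    [0,0,0,0,0,0.3,60],
    [0,0,0,0,0,0.2,60],
    [0,0,0,0,0,0.1,60],
    [0,0,0,0,0,0.05,60],
    [0,0,0,0,0,0,60],
    [0,0,0,0,0,0,25],
    [0,0,0,0,0,0,25],
    [0,0,0,0,0,0,25],
    [0,0,0,0,0,0,25],
    [0,0,0,0,0,0,25],
    [0,0,0,0,0,0,25],
    [0,0,0,0,0,0,25],
  ],
  squeeze=50,
)

```text
clock: 20.35
eef_pos: [0.6399, -0.271, 0.1266]
tcp_rot: [0.995, 0.102, 0.002, 0.001]
force: [-0.6, 1.1, 6.0]
finger_gap: 0.0318
finger_force: 49.9
```

Request:
arm_command(
  increments=[
    [0,0,0,0,0,-0.1,25],
    [0,0,0,0,0,-0.2,25],
    [0,0,0,0,0,-0.15,25],
    [0,0,0,0,0,-0.05,25],
    [0,0,0,0,0,0,25],
    [0,0,0,0,0,0,25],
  ],
)

```text
clock: 20.95
eef_pos: [0.6384, -0.2707, 0.1836]
tcp_rot: [0.995, 0.102, -0.001, -0.0]
force: [-0.5, 0.3, -1.6]
finger_gap: 0.0319
finger_force: 49.8
```

```bash
cat > brd.py <<'E'
import numpy as np
A=np.radians(11.65);C=np.array([.5752,.0238])
for n,b in dict(tall=(0,.08),short=(0,-.08),bowl=(-.074,0)).items(): print(n,(C+np.array([[np.cos(A),-np.sin(A)],[np.sin(A),np.cos(A)]])@b).round(4))
E
python3 brd.py; python3 go.py 0.438 -0.08 0.183 11.65; python3 go.py 0.438 0.11 0.183 11.65
```

```text
tall [0.559  0.1022]
short [ 0.5914 -0.0546]
bowl [0.5027 0.0089]
clock 20.9 pos [ 0.6384 -0.2707  0.1836] yaw 11.76 tiltvec [1.2e-03 8.0e-04 1.0e+00] gap 0.0319
turn share 0.0006 (0.1 deg), then shift share total [-1.315 -1.894  0.005]
clock 20.9 pos [ 0.6384 -0.2707  0.1836] yaw 11.76 tiltvec [1.2e-03 8.0e-04 1.0e+00] gap 0.0319
turn share 0.0006 (0.1 deg), then shift share total [-0.995 -3.444  0.005]
```

Request:
arm_command(
  increments=[
    [0,0,0,-0.146,-0.2105,0,25],
    [0,0,0,-0.146,-0.2105,0,25],
    [0,0,0,-0.146,-0.2105,0,25],
    [0,0,0,-0.146,-0.2105,0,25],
    [0,0,0,-0.146,-0.2105,0,25],
    [0,0,0,-0.146,-0.2105,0,25],
    [0,0,0,-0.146,-0.2105,0,25],
    [0,0,0,-0.146,-0.2105,0,25],
    [0,0,0,-0.146,-0.2105,0,25],
    [0,0,0,0.053,-0.258,0,25],
    [0,0,0,0.053,-0.258,0,25],
    [0,0,0,0.053,-0.258,0,25],
    [0,0,0,0.053,-0.258,0,25],
    [0,0,0,0.053,-0.258,0,25],
    [0,0,0,0.053,-0.258,0,25],
    [0,0,0,0,0,0,25],
    [0,0,0,0,0,0,25],
  ],
)

```text
clock: 22.65
eef_pos: [0.4369, 0.1096, 0.1837]
tcp_rot: [0.995, 0.103, -0.001, -0.0]
force: [0.2, -0.3, -1.3]
finger_gap: 0.0319
finger_force: 50.0
```

```bash
python3 go.py 0.559 0.1022 0.15 11.65
```

```text
clock 22.6 pos [0.4369 0.1096 0.1837] yaw 11.88 tiltvec [1.7e-03 2.0e-04 1.0e+00] gap 0.0319
turn share 0.0013 (0.2 deg), then shift share total [0.984 0.266 0.281]
```

Request:
arm_command(
  increments=[
    [0,0,0.0013,0.1,0.02,0,25],
    [0,0,0,0.2,0.055,0,25],
    [0,0,0,0.2,0.055,0,25],
    [0,0,0,0.2,0.055,0,25],
    [0,0,0,0.184,0.055,0,25],
    [0,0,0,0.1,0.026,0,25],
    [0,0,0,0,0,0.1,25],
    [0,0,0,0,0,0.1,25],
    [0,0,0,0,0,0.07,25],
    [0,0,0,0,0,0,25],
    [0,0,0,0,0,0,25],
    [0,0,0,0,0,0,25],
  ],
)

```text
clock: 23.85
eef_pos: [0.5598, 0.1018, 0.1528]
tcp_rot: [0.995, 0.101, 0.001, 0.0]
force: [-0.5, -0.1, -1.2]
finger_gap: 0.0319
finger_force: 50.0
```

```bash
python3 go.py 0.559 0.1022 0.1425 11.65; python3 - <<'E'
from m import *
d=snap("wrist");save(d,"w5.png")
E
```

```text
clock 23.9 pos [0.5598 0.1018 0.1528] yaw 11.54 tiltvec [-1.e-03 -2.e-04  1.e+00] gap 0.0319
turn share -0.0006 (-0.1 deg), then shift share total [-0.006 -0.005  0.086]
```

View pics/w5.png

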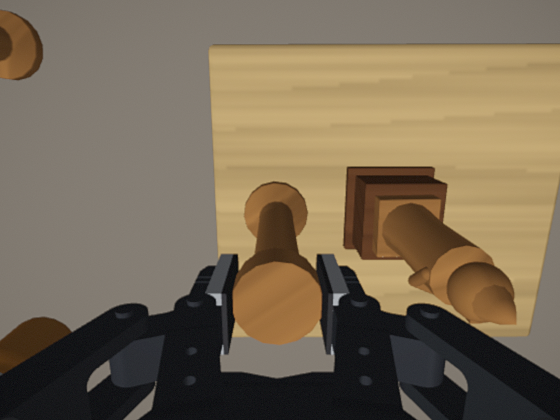

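The tall stick hangs upright over its spot (foot about (276,212)), level with the plinth and clear of it. I lower it to contact.

Request:
arm_command(
  increments=[
    [0,0,0,-0.004,0,0.05,25],
    [0,0,0,0,0,0.025,25],
    [0,0,0,0,0,0.008,25],
    [0,0,0,0,0,0.004,25],
    [0,0,0,0,0,0,25],
    [0,0,0,0,0,0,25],
  ],
)

```text
clock: 24.5
eef_pos: [0.5598, 0.1018, 0.1426]
tcp_rot: [0.995, 0.1, 0.001, -0.0]
force: [-0.8, 0.2, 5.2]
finger_gap: 0.0324
finger_force: 50.6
```

Request:
arm_command(
  increments=[
    [0,0,0,0,0,0,36],
    [0,0,0,0,0,0,42],
    [0,0,0,0,0,0,50],
    [0,0,0,0,0,0,55],
    [0,0,0,0,0,0,55],
    [0,0,0,0,0,-0.1,55],
    [0,0,0,0,0,-0.2,55],
    [0,0,0,0,0,-0.2,55],
    [0,0,0,0,0,-0.1,60],
    [0,0,0,0,0,0,60],
    [0,0,0,0,0,0,60],
  ],
)

```text
clock: 25.6
eef_pos: [0.5591, 0.1014, 0.2133]
tcp_rot: [0.995, 0.1, -0.0, 0.0]
force: [-0.0, -0.6, -1.2]
finger_gap: 0.0602
finger_force: 0.0
```

```bash
python3 go.py 0.6305 0.3024 0.16 11.65; python3 - <<'E'
from m import *
d=snap("wrist");P=cloud(d);z=P[...,2]
k=(np.hypot(P[...,0]-.559,P[...,1]-.102)<.03)&(z>.14)&(z<.15)
print("tall",cv2.minEnclosingCircle((P[k][:,:2]*1000).astype(np.float32)),P[k].mean(0))
E
```

```text
clock 25.6 pos [0.5591 0.1014 0.2133] yaw 11.53 tiltvec [ 2.e-04 -1.e-04  1.e+00] gap 0.0602
turn share -0.0007 (-0.1 deg), then shift share total [ 0.921 -1.52   0.444]
tall ((558.57666015625, 102.29146575927734), 17.142274856567383) [0.55966981 0.10259894 0.14665965]
```

Tall stick stands at (0.559, 0.102), as planned. On to the short one.

Request:
arm_command(
  increments=[
    [0,0,0,0.1316,-0.217,0,60],
    [0,0,0,0.1316,-0.217,0,60],
    [0,0,0,0.1316,-0.217,0,60],
    [0,0,0,0.1316,-0.217,0,60],
    [0,0,0,0.1316,-0.217,0.1,60],
    [0,0,0,0.1316,-0.217,0.15,60],
    [0,0,0,0.1316,-0.217,0.15,60],
    [0,0,0,0,0,0,60],
    [0,0,0,0,0,0,60],
  ],
)

```text
clock: 26.55
eef_pos: [0.63, 0.3027, 0.1631]
tcp_rot: [0.995, 0.101, -0.002, 0.0]
force: [-0.6, 0.4, 0.0]
finger_gap: 0.06
finger_force: 0.0
```

```bash
python3 - <<'E'
from m import *
d=snap("wrist");P=cloud(d);z=P[...,2]
k=(np.hypot(P[...,0]-.63,P[...,1]-.302)<.04)&(z>.07)&(z<.082)
r=cv2.minEnclosingCircle((P[k][:,:2]*1000).astype(np.float32));print(k.sum(),r,P[k].mean(0))
E
python3 go.py 0.6305 0.3024 0.069 11.65
```

```text
2412 ((630.7840576171875, 303.625732421875), 16.977237701416016) [0.63164154 0.3036493  0.07576592]
clock 26.6 pos [0.6308 0.3017 0.1645] yaw 11.53 tiltvec [ 1.9e-03 -8.0e-04  1.0e+00] gap 0.0598
turn share -0.0006 (-0.1 deg), then shift share total [-0.001 -0.006  0.796]
```

Request:
arm_command(
  increments=[
    [0,0,0,0,-0.006,0.15,60],
    [0,0,0,0,0,0.25,60],
    [0,0,0,0,0,0.2,60],
    [0,0,0,0,0,0.1,60],
    [0,0,0,0,0,0.08,60],
    [0,0,0,0,0,0,60],
    [0,0,0,0,0,0,25],
    [0,0,0,0,0,0,25],
    [0,0,0,0,0,0,25],
    [0,0,0,0,0,0,25],
    [0,0,0,0,0,0,25],
    [0,0,0,0,0,0,25],
    [0,0,0,0,0,0,25],
  ],
  squeeze=50,
)

```text
clock: 27.9
eef_pos: [0.6318, 0.3036, 0.074]
tcp_rot: [0.995, 0.1, 0.001, -0.001]
force: [-0.0, -0.1, 7.8]
finger_gap: 0.0318
finger_force: 49.9
```

Request:
arm_command(
  increments=[
    [0,0,0,0,0,-0.2,25],
    [0,0,0,0,0,-0.3,25],
    [0,0,0,0,0,-0.3,25],
    [0,0,0,0,0,-0.15,25],
    [0,0,0,0,0,0,25],
    [0,0,0,0,0,0,25],
  ],
)

```text
clock: 28.5
eef_pos: [0.6309, 0.3028, 0.1858]
tcp_rot: [0.995, 0.1, -0.0, 0.0]
force: [0.4, 0.3, -2.1]
finger_gap: 0.0317
finger_force: 50.0
```

```bash
python3 go.py 0.445 0.15 0.185 11.65; python3 go.py 0.445 -0.07 0.185 11.65;python3 go.py 0.5914 -0.0546 0.13 11.65
```

```text
clock 28.5 pos [0.6309 0.3028 0.1858] yaw 11.53 tiltvec [ 0.e+00 -2.e-04  1.e+00] gap 0.0317
turn share -0.0007 (-0.1 deg), then shift share total [-1.774  0.935  0.006]
clock 28.5 pos [0.6309 0.3028 0.1858] yaw 11.53 tiltvec [ 0.e+00 -2.e-04  1.e+00] gap 0.0317
turn share -0.0007 (-0.1 deg), then shift share total [-2.144  2.73   0.006]
clock 28.5 pos [0.6309 0.3028 0.1858] yaw 11.53 tiltvec [ 0.e+00 -2.e-04  1.e+00] gap 0.0317
turn share -0.0007 (-0.1 deg), then shift share total [-0.924  2.851  0.465]
```

Request:
arm_command(
  increments=[
    [0,0,0,-0.197,0.104,0,25],
    [0,0,0,-0.197,0.104,0,25],
    [0,0,0,-0.197,0.104,0,25],
    [0,0,0,-0.197,0.104,0,25],
    [0,0,0,-0.197,0.104,0,25],
    [0,0,0,-0.197,0.104,0,25],
    [0,0,0,-0.197,0.104,0,25],
    [0,0,0,-0.197,0.104,0,25],
    [0,0,0,-0.197,0.104,0,25],
    [0,0,0,-0.053,0.2564,0,25],
    [0,0,0,-0.053,0.2564,0,25],
    [0,0,0,-0.053,0.2564,0,25],
    [0,0,0,-0.053,0.2564,0,25],
    [0,0,0,-0.053,0.2564,0,25],
    [0,0,0,-0.053,0.2564,0,25],
    [0,0,0,-0.053,0.2564,0,25],
    [0,0,0,0,0,0,25],
    [0,0,0,0,0,0,25],
  ],
)

```text
clock: 30.3
eef_pos: [0.4434, -0.0701, 0.1847]
tcp_rot: [0.995, 0.099, -0.001, -0.001]
force: [-0.6, 0.5, -1.7]
finger_gap: 0.032
finger_force: 50.0
```

```bash
python3 go.py 0.5914 -0.0546 0.1 11.65
```

```text
clock 30.3 pos [ 0.4434 -0.0701  0.1847] yaw 11.40 tiltvec [0.0025 0.0014 1.    ] gap 0.0320
turn share -0.0014 (-0.2 deg), then shift share total [1.234 0.123 0.706]
```

Request:
arm_command(
  increments=[
    [0,0,-0.001,0.1,0.01,0,25],
    [0,0,0,0.2,0.02,0,25],
    [0,0,0,0.26,0.026,0,25],
    [0,0,0,0.26,0.026,0,25],
    [0,0,0,0.2,0.02,0,25],
    [0,0,0,0.15,0.015,0,25],
    [0,0,0,0.064,0.006,0,25],
    [0,0,0,0,0,0.15,25],
    [0,0,0,0,0,0.25,25],
    [0,0,0,0,0,0.2,25],
    [0,0,0,0,0,0.1,25],
    [0,0,0,0,0,0,25],
    [0,0,0,0,0,0,25],
    [0,0,0,0,0,0,25],
  ],
)

```text
clock: 31.7
eef_pos: [0.5934, -0.0538, 0.1038]
tcp_rot: [0.995, 0.102, 0.001, 0.0]
force: [0.6, -0.0, -0.0]
finger_gap: 0.0321
finger_force: 50.0
```

```bash
python3 go.py 0.5914 -0.0546 0.09 11.65
```

```text
clock 31.7 pos [ 0.5934 -0.0538  0.1038] yaw 11.72 tiltvec [-2.6e-03 -6.0e-04  1.0e+00] gap 0.0321
turn share 0.0004 (0.1 deg), then shift share total [-0.018  0.003  0.115]
```

Request:
arm_command(
  increments=[
    [0,0,0,-0.012,0.003,0.06,25],
    [0,0,0,0,0,0.035,25],
    [0,0,0,0,0,0.01,25],
    [0,0,0,0,0,0.008,25],
    [0,0,0,0,0,0.004,25],
    [0,0,0,0,0,0,25],
    [0,0,0,0,0,0,25],
  ],
)

```text
clock: 32.4
eef_pos: [0.5919, -0.0546, 0.0901]
tcp_rot: [0.995, 0.102, 0.001, 0.0]
force: [-3.9, 0.0, 12.1]
finger_gap: 0.0317
finger_force: 51.3
```

Request:
arm_command(
  increments=[
    [0,0,0,0,0,0,36],
    [0,0,0,0,0,0,42],
    [0,0,0,0,0,0,50],
    [0,0,0,0,0,0,55],
    [0,0,0,0,0,0,55],
    [0,0,0,0,0,-0.1,55],
    [0,0,0,0,0,-0.2,55],
    [0,0,0,0,0,-0.3,55],
    [0,0,0,0,0,-0.3,60],
    [0,0,0,0,0,-0.2,60],
    [0,0,0,0,0,-0.1,60],
    [0,0,0,0,0,0,60],
    [0,0,0,0,0,0,60],
  ],
)

```text
clock: 33.7
eef_pos: [0.5906, -0.0547, 0.2311]
tcp_rot: [0.995, 0.102, -0.001, -0.0]
force: [0.6, 0.5, -0.9]
finger_gap: 0.06
finger_force: 0.0
```

```bash
python3 - <<'E'
from m import *
d=snap("wrist");save(d,"w6.png");P=cloud(d);z=P[...,2]
k=(np.hypot(P[...,0]-.591,P[...,1]+.055)<.03)&(z>.085)&(z<.1)
print("short",cv2.minEnclosingCircle((P[k][:,:2]*1000).astype(np.float32)),P[k].mean(0))
print(bot.get_state()['qpos'].round(2))
E
python3 go.py 0.5197 0.3487 0.23 11.65
```

```text
short ((591.50244140625, -54.50455856323242), 16.933977127075195) [ 0.59218005 -0.05447424  0.09168578]
[ 0.35  0.36 -0.41  1.48  0.14  1.34 -1.44]
clock 33.8 pos [ 0.5903 -0.0547  0.2304] yaw 11.71 tiltvec [2.5e-03 8.0e-04 1.0e+00] gap 0.0600
turn share 0.0003 (0.1 deg), then shift share total [ 1.030e-01 -3.411e+00  3.000e-03]
```

View pics/w6.png

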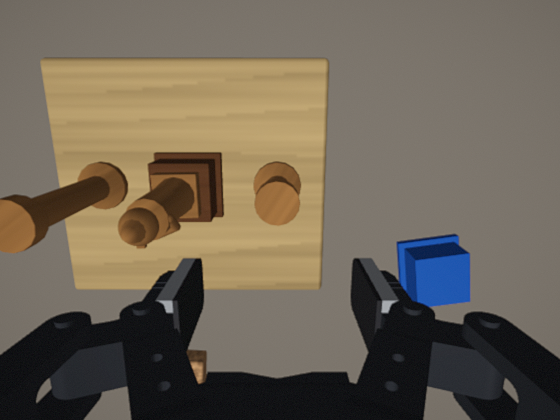

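The picture shows the set in line: tall stick's foot at (102,186), plinth at (187,187), short stick at (277,190). Next is the bowl, with the hand turned half round so the wrist camera stays away from the figure.

Request:
arm_command(
  increments=[
    [0,0,0,0.008,-0.2624,0,60],
    [0,0,0,0.008,-0.2624,0,60],
    [0,0,0,0.008,-0.2624,0,60],
    [0,0,0,0.008,-0.2624,0,60],
    [0,0,0,0.008,-0.2624,0,60],
    [0,0,0,0.008,-0.2624,0,60],
    [0,0,0,0.008,-0.2624,0,60],
    [0,0,0,0.008,-0.2624,0,60],
    [0,0,0,0.008,-0.2624,0,60],
    [0,0,0,0.008,-0.2624,0,60],
    [0,0,0,0.008,-0.2624,0,60],
    [0,0,0,0.008,-0.2624,0,60],
    [0,0,0,0.008,-0.2624,0,60],
    [0,0,0,0,0,0,80],
    [0,0,0,0,0,0,80],
  ],
)

```text
clock: 35.25
eef_pos: [0.5192, 0.3492, 0.2302]
tcp_rot: [0.995, 0.103, -0.001, 0.0]
force: [0.0, 0.2, -0.3]
finger_gap: 0.0798
finger_force: 0.0
```

Request:
arm_command(
  increments=[
    [0,0,-0.04,0,0,0,80],
    [0,0,-0.04,0,0,0,80],
    [0,0,-0.04,0,0,0,80],
    [0,0,-0.04,0,0,0,80],
    [0,0,-0.04,0,0,0,80],
    [0,0,-0.04,0,0,0,80],
    [0,0,-0.04,0,0,0,80],
    [0,0,-0.04,0,0,0,80],
    [0,0,-0.04,0,0,0,80],
    [0,0,-0.04,0,0,0,80],
    [0,0,-0.04,0,0,0,80],
    [0,0,-0.04,0,0,0,80],
    [0,0,-0.04,0,0,0,80],
    [0,0,-0.04,0,0,0,80],
    [0,0,-0.04,0,0,0,80],
    [0,0,-0.04,0,0,0,80],
    [0,0,-0.04,0,0,0,80],
    [0,0,-0.04,0,0,0,80],
    [0,0,-0.04,0,0,0,80],
    [0,0,-0.04,0,0,0,80],
  ],
)

```text
clock: 37.25
eef_pos: [0.521, 0.3466, 0.231]
tcp_rot: [0.209, 0.978, -0.001, -0.0]
force: [-0.5, -0.1, -0.1]
finger_gap: 0.08
finger_force: 0.0
```

Request:
arm_command(
  increments=[
    [0,0,-0.04,0,0,0,80],
    [0,0,-0.04,0,0,0,80],
    [0,0,-0.04,0,0,0,80],
    [0,0,-0.04,0,0,0,80],
    [0,0,-0.04,0,0,0,80],
    [0,0,0,0,0,0,80],
    [0,0,0,0,0,0,80],
  ],
)

```text
clock: 37.95
eef_pos: [0.5207, 0.3475, 0.2314]
tcp_rot: [-0.1, 0.995, -0.0, -0.0]
force: [0.3, -0.0, 1.1]
finger_gap: 0.0803
finger_force: 0.0
```

```bash
python3 - <<'E'
from m import *
d=snap("wrist");P=cloud(d);z=P[...,2]
k=(np.hypot(P[...,0]-.52,P[...,1]-.3487)<.05)&(z>.034)&(z<.044)
print(cv2.minEnclosingCircle((P[k][:,:2]*1000).astype(np.float32)),P[k].mean(0))
print(bot.get_state()['qpos'].round(2))
E
python3 go.py 0.5197 0.3487 0.1 -168.35
```

```text
((519.98681640625, 349.6925354003906), 27.872671127319336) [0.52014813 0.35010887 0.03839061]
[ 0.09  0.66 -1.17  1.36  0.61  1.5   0.73]
clock 38.0 pos [0.5206 0.3478 0.2316] yaw -168.55 tiltvec [-5.e-04  6.e-04  1.e+00] gap 0.0800
turn share -0.0011 (-0.2 deg), then shift share total [0.005 0.009 1.097]
```

Request:
arm_command(
  increments=[
    [0,0,0,0.003,0.0125,0.2,80],
    [0,0,0,0,0,0.3,80],
    [0,0,0,0,0,0.3,80],
    [0,0,0,0,0,0.3,80],
    [0,0,0,0,0,0.3,80],
    [0,0,0,0,0,0.2,80],
    [0,0,0,0,0,0.08,80],
    [0,0,0,0,0,0,80],
    [0,0,0,0,0,0,80],
    [0,0,0,0,0,0,50],
    [0,0,0,0,0,0,50],
    [0,0,0,0,0,0,50],
    [0,0,0,0,0,0,50],
    [0,0,0,0,0,0,50],
    [0,0,0,0,0,0,50],
  ],
  squeeze=30,
)

```text
clock: 39.5
eef_pos: [0.5203, 0.3507, 0.0325]
tcp_rot: [-0.102, 0.995, 0.0, 0.001]
force: [-0.3, -1.8, 6.5]
finger_gap: 0.0544
finger_force: 31.0
```

Request:
arm_command(
  increments=[
    [0,0,0,0,0,-0.1,50],
    [0,0,0,0,0,-0.2,50],
    [0,0,0,0,0,-0.3,50],
    [0,0,0,0,0,-0.2,50],
    [0,0,0,0,0,-0.1,50],
    [0,0,0,0,0,0,50],
    [0,0,0,0,0,0,50],
  ],
)

```text
clock: 40.2
eef_pos: [0.5195, 0.3496, 0.1377]
tcp_rot: [-0.102, 0.995, -0.0, -0.0]
force: [0.1, -1.0, -1.1]
finger_gap: 0.0544
finger_force: 31.9
```

```bash
python3 go.py 0.44 0.15 0.14 -168.35; python3 go.py 0.44 0.0 0.14 -168.35; python3 go.py 0.5027 0.0089 0.08 -168.35
```

```text
clock 40.2 pos [0.5195 0.3496 0.1377] yaw -168.30 tiltvec [-5.e-04  8.e-04  1.e+00] gap 0.0544
turn share 0.0003 (0.0 deg), then shift share total [ 0.984 -1.495 -0.019]
clock 40.2 pos [0.5195 0.3496 0.1377] yaw -168.30 tiltvec [-5.e-04  8.e-04  1.e+00] gap 0.0544
turn share 0.0003 (0.0 deg), then shift share total [ 1.237 -2.72  -0.019]
clock 40.2 pos [0.5195 0.3496 0.1377] yaw -168.30 tiltvec [-5.e-04  8.e-04  1.e+00] gap 0.0544
turn share 0.0003 (0.0 deg), then shift share total [ 0.71  -2.752  0.481]
```

Request:
arm_command(
  increments=[
    [0,0,0,0.1406,-0.2136,0,50],
    [0,0,0,0.1406,-0.2136,0,50],
    [0,0,0,0.1406,-0.2136,0,50],
    [0,0,0,0.1406,-0.2136,0,50],
    [0,0,0,0.1406,-0.2136,0,50],
    [0,0,0,0.1406,-0.2136,0,50],
    [0,0,0,0.1406,-0.2136,0,50],
    [0,0,0,0.0506,-0.245,0,50],
    [0,0,0,0.0506,-0.245,0,50],
    [0,0,0,0.0506,-0.245,0,50],
    [0,0,0,0.0506,-0.245,0,50],
    [0,0,0,0.0506,-0.245,0,50],
    [0,0,0,0,0,0,50],
    [0,0,0,0,0,0,50],
  ],
)

```text
clock: 41.6
eef_pos: [0.4397, -0.0004, 0.1375]
tcp_rot: [-0.101, 0.995, 0.001, -0.001]
force: [0.3, 0.7, -0.8]
finger_gap: 0.0544
finger_force: 32.0
```

```bash
python3 go.py 0.5027 0.0089 0.06 -168.35
```

```text
clock 41.6 pos [ 4.397e-01 -4.000e-04  1.375e-01] yaw -168.43 tiltvec [-0.0015 -0.0012  1.    ] gap 0.0544
turn share -0.0004 (-0.1 deg), then shift share total [-0.53  -0.03   0.646]
```

Request:
arm_command(
  increments=[
    [0,0,0,-0.08,-0.005,0,50],
    [0,0,0,-0.15,-0.008,0,50],
    [0,0,0,-0.15,-0.009,0,50],
    [0,0,0,-0.1,-0.005,0,50],
    [0,0,0,-0.05,-0.003,0,50],
    [0,0,0,0,0,0.15,50],
    [0,0,0,0,0,0.2,50],
    [0,0,0,0,0,0.15,50],
    [0,0,0,0,0,0.1,50],
    [0,0,0,0,0,0.04,50],
    [0,0,0,0,0,0,50],
    [0,0,0,0,0,0,50],
    [0,0,0,0,0,0,50],
  ],
)

```text
clock: 42.9
eef_pos: [0.504, 0.0098, 0.0625]
tcp_rot: [-0.102, 0.995, -0.0, 0.001]
force: [0.2, -0.5, -0.6]
finger_gap: 0.0543
finger_force: 32.0
```

```bash
python3 go.py 0.5027 0.0089 0.0485 -168.35
```

```text
clock 42.9 pos [0.504  0.0098 0.0625] yaw -168.30 tiltvec [1.4e-03 3.0e-04 1.0e+00] gap 0.0543
turn share 0.0003 (0.1 deg), then shift share total [ 0.012 -0.005  0.117]
```

Request:
arm_command(
  increments=[
    [0,0,0,0.008,-0.004,0.06,50],
    [0,0,0,0,0,0.035,50],
    [0,0,0,0,0,0.012,50],
    [0,0,0,0,0,0.008,50],
    [0,0,0,0,0,0.004,50],
    [0,0,0,0,0,0,50],
    [0,0,0,0,0,0,50],
  ],
)

```text
clock: 43.6
eef_pos: [0.5023, 0.0088, 0.0484]
tcp_rot: [-0.102, 0.995, -0.001, -0.0]
force: [-7.6, -3.2, 16.2]
finger_gap: 0.0544
finger_force: 33.3
```

Request:
arm_command(
  increments=[
    [0,0,0,0,0,-0.01,50],
    [0,0,0,0,0,0,58],
    [0,0,0,0,0,0,64],
    [0,0,0,0,0,0,72],
    [0,0,0,0,0,0,75],
    [0,0,0,0,0,0,75],
    [0,0,0,0,0,-0.1,75],
    [0,0,0,0,0,-0.2,75],
    [0,0,0,0,0,-0.3,75],
    [0,0,0,0,0,-0.3,75],
    [0,0,0,0,0,-0.3,75],
    [0,0,0,0,0,-0.3,75],
    [0,0,0,0.2,0,-0.2,75],
    [0,0,0,0.2,0,0,75],
    [0,0,0,0.1,0.2,0,75],
    [0,0,0,0,0.3,0,75],
    [0,0,0,0,0.3,0,75],
    [0,0,0,0,0.3,0,75],
    [0,0,0,0,0,0,75],
    [0,0,0,0,0,0,75],
  ],
)

```text
clock: 45.6
eef_pos: [0.4166, 0.1275, 0.253]
tcp_rot: [-0.104, 0.995, -0.0, 0.0]
force: [-0.0, -1.5, -0.4]
finger_gap: 0.0751
finger_force: 0.0
```

```bash
python3 - <<'E'
from m import *
A=np.radians(11.65);C=np.array([.575,.0235]);BR=np.array([[np.cos(A),np.sin(A)],[-np.sin(A),np.cos(A)]])
d=snap("top");save(d,"t2.png");P=cloud(d);z=P[...,2]
for n,c,lo,hi,r in (("fig",(0,0),.155,.175,.03),("tall",(0,.08),.14,.152,.03),("short",(0,-.08),.086,.098,.03),("bowl",(-.074,0),.048,.06,.036)):
    w=C+BR.T@np.array(c)
    k=(np.hypot(P[...,0]-w[0],P[...,1]-w[1])<r)&(z>lo)&(z<hi)
    q,rad=cv2.minEnclosingCircle(P[k][:,:2].astype(np.float32)); print(n,k.sum(),(BR@(np.array(q)-C)*1000).round(1),round(rad*1000,1),P[k][:,2].max())
k=(np.hypot(P[...,0]-.398,P[...,1]-.267)<.04)&(z>.076)&(z<.09);print("jar",cv2.minEnclosingCircle(P[k][:,:2].astype(np.float32)))
s=snap("scene");im=s["pixels"][120:300,120:500,::-1];cv2.imwrite("pics/s2.png",cv2.resize(im,None,fx=2,fy=2))
E
```

```text
fig 27 [-0.3  2.3] 8.6 0.17017505052804016
tall 133 [-0.9 79.5] 17.3 0.15135211952458172
short 121 [ -1.3 -79.5] 17.4 0.09722801670409886
bowl 97 [-74.2  -0.7] 28.1 0.05986756923948833
jar ((0.39111828804016113, 0.2803698480129242), 0.018739845603704453)
```

View pics/s2.png

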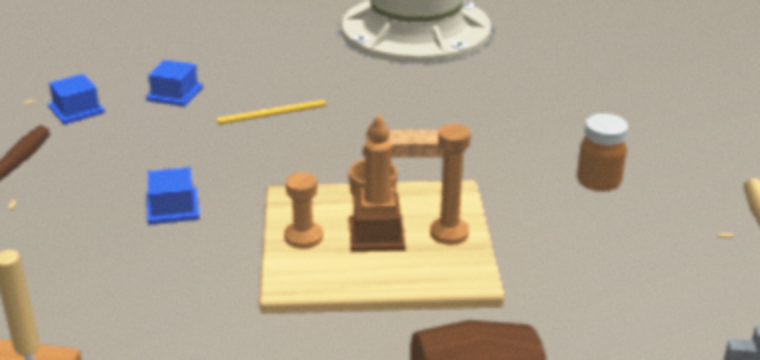

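View pics/t2.png

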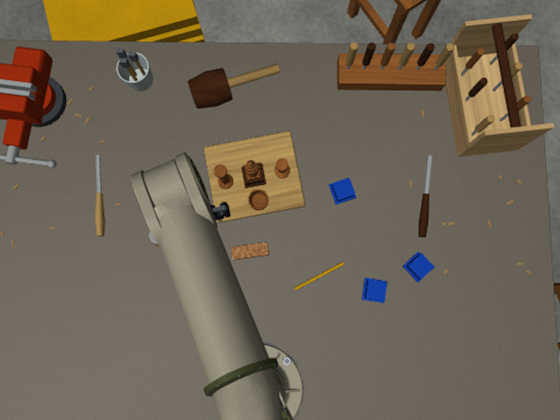

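Everything stands upright: plinth at about (253,174) in the top view, sticks at (222,178) and (283,169), bowl at (259,201), all within 1–2 mm of plan. In the scene view the jar is still at its first place (421,196). In the top view the arm hides part of it.

```bash
python3 -c "
from bench import ticket
print(ticket.job_done())"
```

```text
the job is handed in; nothing more can be done
None
```

The display set is laid out on the board as asked, in the order asked, and handed in after about 46 s of the 138 s allowed; the last check showed every piece upright and within about 2 mm of plan, with the jar still in place.

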